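Set the throwing gauge to the finished cup

ROBOT

A 6-joint arm with a two-finger parallel gripper is mounted at the origin on a cart in front of the work surface, level with it; the furniture and walls round the work are solid. World frame = base frame: x ahead of the robot, y to its left, z up, the work surface at z = 0. Lengths are in m, angles in rad, forces in N, time in s.
With the tool pointing down it reaches from about 0.325 to 0.85 m from the base axis. Payload 15.5 kg.
Tool frame: the origin (TCP) lies at the very end of the fingers, on their centre line; the grasp point (between the pads) lies 19 mm behind it; z points along the fingers, y is the direction in which the jaws open and shut (so a half turn about z gives the same grasp; the last joint's range is limited). The gripper opens to 91 mm and grips with 3 to 60 N. Pads are 32 mm wide; open, the fingers measure 118 mm over their backs; the gripper's body (76 mm by 178 mm) begins 60 mm behind the grasp point.
Start: joints at [-1.409, 0.494, 1.345, -0, 1.302, -0.096], TCP at [0.159, -0.605, 0.214] pointing down, gripper open.
Joint ranges: [-2.91, 2.91], [-0.82, 2.16], [0.22, 2.67], [-1.22, 4.37], [0.12, 2.79], [-3.08, 3.08]. Speed limits (rad/s): [1.89, 1.89, 2.57, 3.01, 3.01, 3.01].

INTERFACE

Orientations are given as a 3x3 rotation matrix whose columns are the frame's x, y, z axes.
In Python, from bench import get_obs, read_camera, camera_info, job_done gives the robot as it stands.
- The arm moves only by the shell command python3 -m crank 'ROWS' [FORCE]. ROWS is text: rows parted by semicolons, each of 5 numbers parted by spaces: the closure, from -1 (fully open) to 1 (shut), then the shift along the tool's x, y, z in m, then the turn about the tool's z in degrees. A call has 1 to 8 rows; each row shifts and turns the pose as measured when the row begins, along the tool's axes as they then stand; what a row does not reach is not made up. A row lasts 1/10 s, in which the tool goes at most 50 mm and 8.59 degrees, less where a joint would pass 70% of its speed; a pose out of reach is approached as far as the arm can. A call with a gripper value outside its range is refused whole. The fingers move at their own pace and stop on an object; FORCE is the grip in N (left out, the last holds). Time passes only in rows, so rows that do not move let the fingers close. It gives the time, the measured TCP pose, the force and the opening at its end, in the units of the state.
- get_obs(): the state, without advancing time (a new reading comes with each control period).
- read_camera(name): name is "side" or "top"; returns the picture (480x640x3 uint8, red, green, blue); there is no depth.
- camera_info(name): a dict with "fovy" (degrees; the focal length in pixels is half the picture's height over the tangent of half this angle, whatever the lens; pixels are square), "cx", "cy" (the principal point, pixels), "position" and "rotation" of the camera in the world. Camera axes: x right, y down, z forward; pixel columns grow to the right and rows downward; lengths in m; the calibration is good to about 2 mm. A picture is of the moment at which its call begins. camera_info takes no time and is no camera call.
- job_done(): hands the job in, once; it reports no verdict.
The state is a dict: "clock": time; "joints": joint angles; "dq": joint speeds; "effort": joint torques, N m; "ee_pos": TCP position; "ee_rot": TCP orientation; "contact_force": force on the tool from outside, world axes, zero at the start; "wrist_torque": the same for the moment, N m; "opening": finger opening in m.
Only numpy, scipy, OpenCV 4.12 (cv2) and the standard library are available. Lean on these libraries where they do the work, as an engineer would, in place of code of your own. Each camera call takes 0.05 s, during which the arm holds its last target.

TASK

Set the throwing gauge to the unglazed cup that stands on the round wooden bat, so that the next cups can be thrown to the same size. Flick the gauge's brake lever fully up to free the carriage, slide the carriage along its rail until the rubber pointer tip just meets the cup's rim (touching it, or with no more than a few millimetres of gap) without shoving the cup out of place, then push the lever fully down again so that the gauge is locked there. Leave the cup and the things lying round about undisturbed.

Things in the scene. Friction and masses are not known exactly. Their poses are not given: they have to be found in the camera images.
- brake_lever (a joint): the gauge's brake lever, rad: 0 = down, level, brake locked (starts so); 1.05 = fully up, free. Over-centre: about 3 N at the grip starts it up, beyond about 0.25 it springs up by itself and stays up. Pressing it down takes up to about 7 N at the grip; it must be pressed below about 0.1, where it snaps home to 0. Below about 0.75 the brake clamps the carriage (locked it holds about 40 N)
- carriage (a joint): travel of the carriage along its rail, m: 0 = rear end, 0.13 = nearest the cup. Brake free, it slides with about 1.5 N of friction and stays where left. It is a grey block, 66 x 120 mm from above, top 82 mm above the table, on an aluminium rail 40 x 260 mm (top 50 mm above the table) on a wooden base 96 x 260 x 18 mm fixed to the table
- lever_hinge (a point): hinge of the brake lever, 94 mm above the table; moves with the carriage, does not turn with the lever. Axes: y = along the rail towards the cup, z up, -x = the way the lever points when down. The pin lies along y: a lever point r from the hinge lies at -r cos(angle) in x, +r sin(angle) in z. Its steel clevis, 28 mm in x by 32 mm in y, rises to 103 mm above the table
- lever_grip (a point): point mid-thickness in the lever's black grip, 85 mm from the hinge (turns with the lever; x axis along the lever towards the hinge). The grip is 19 mm wide (along y), 13 mm thick and spans 54 to 110 mm from the hinge; it overhangs the carriage's edge (43 mm from the hinge) and the base: free space beneath and on both sides
- knob (a point): centre of the thick part of the turned wooden knob on the carriage, 113 mm above the table, 77 mm nearer the cup than the lever. Round about z, 27 mm thick from 8 mm below this point to 8 mm above it; top 15 mm above it; 16 mm neck below. Take it here to slide the carriage. y axis = along the rail towards the cup. The raised lever stands up to 193 mm above the table
- pointer_tip (a point): foremost point of the black rubber tip at the end of the carriage's 8 mm steel pointer rod, 72 mm above the table (some 7 mm below the cup's rim); y axis = the direction in which the pointer points and travels. The rod reaches 137 mm out from the carriage's front end
- cup_rim (a point): centre of the mouth of the unglazed beige cup (a loose tumbler, 0.14 kg, 67 mm tall, 65 mm across at its rim, 64 mm across at the height of the pointer) on the bat, at the height of the rim, 79 mm above the table. It stands within a few mm of the pointer's line: the tip touches when it is about 32 mm (level distance) from the cup's axis
- bat: the round plywood bat on which the cup stands, 230 mm across, 12.5 mm thick, fixed; origin at the centre of its underside
- calipers: bystander: aluminium calipers lying on the table, 152 x 90 x 12 mm; origin at the centre of the underside
- needle_tool: bystander: needle tool lying on the table, 158 x 14 mm; origin under its centre
- spare_cup: bystander: green glazed cup standing on the table behind the gauge, 65 mm across, 71 mm tall; origin at the centre of its foot

How it is judged:
On the way, in this order (a step that is already met when the one before it is completed fails the run):
1. the brake lever is flicked up (beyond 0.78 rad) while the pointer is still well away from the cup (value of joint brake_lever above 0.78 rad and horizontal distance between pointer_tip and cup_rim above 0.045 m), for 0.2 s.
2. with the lever up, the pointer tip is brought to the cup's rim (gap of at most 6 mm) and rests there (value of joint brake_lever above 0.6 rad and horizontal distance between pointer_tip and cup_rim below 0.0385 m and velocity of joint carriage between -0.01 and 0.01 m/s), for 0.2 s.
At the end, for the whole second after the job is handed in: The lever is fully down (below 0.06 rad, brake locked), the pointer tip stands at the cup's rim (at most about 6 mm of gap: tip within 38.5 mm of the cup's axis), the cup stands upright within 7 mm of where it was, and the carriage is at rest (value of joint brake_lever below 0.06 rad and horizontal distance between pointer_tip and cup_rim below 0.0385 m and distance of cup_rim from where it was at the start of the episode below 0.007 m and angle between cup_rim's own z axis and vertical below 0.08 rad and velocity of joint carriage between -0.005 and 0.005 m/s); the robot touches nothing.
It fails at once if the cup on the bat is knocked over or pushed more than 15 mm (distance of cup_rim from where it was at the start of the episode above 0.015 m or angle between cup_rim's own z axis and vertical above 0.3 rad).
It fails at once if a bystander is pushed more than 20 mm (distance of any of calipers, needle_tool, spare_cup from where it was at the start of the episode above 0.02 m).
It also fails if it takes over 64 s, if anything falls off the work surface, if the arm or the gripper's body presses on something with over 40 N, if the wrist force passes 120 N, or if a joint passes its speed limit or range.

## Working session

There is one attempt and no reset: what is moved stays moved. The work goes in short steps, Python scripts to look and compute and a shell command to move; the robot and the scene stay as the last step left them, time stands still between calls to the robot, and variables do not carry over. Pictures are saved under pics/ and viewed, and the job is handed in when it is done.

```bash
ls; mkdir -p pics; python3 - <<'E'
from bench import *
import cv2
for n in("side","top"):
    im=read_camera(n); cv2.imwrite(f"pics/{n}0.png",im[:,:,::-1]); i=camera_info(n); print(n,i)
o=get_obs(); print(o)
E
```

```text
pics
side {'fovy': 43.07209274244198, 'cx': 329.95648572432134, 'cy': 245.13277827961718, 'position': array([ 0.41075765, -0.97215496,  0.55404372]), 'rotation': array([[ 0.99061532, -0.03971466,  0.13078238],
       [-0.13518385, -0.42585754,  0.89463438],
       [ 0.02016456, -0.90391819, -0.42722978]])}
top {'fovy': 47.791166829704764, 'cx': 325.2596999864975, 'cy': 240.42704820741585, 'position': array([ 0.44281673, -0.08297193,  1.11132097]), 'rotation': array([[-0.02809314, -0.99454535,  0.10045055],
       [-0.99920296,  0.03079059,  0.02540445],
       [-0.02835881, -0.09965679, -0.99461767]])}
{'clock': 0.1, 'joints': array([-1.40951097e+00,  4.94108897e-01,  1.34604476e+00, -8.43811659e-06,
        1.30252031e+00, -9.55213988e-02]), 'dq': array([-0.00057112, -0.00034025, -0.00144779, -0.00076997, -0.00022565,
       -0.00153713]), 'effort': array([ 2.37704837e-03, -8.80240846e+01, -3.82540584e+01,  7.10233999e-02,
        4.82216198e-02, -3.00096690e-05]), 'ee_pos': array([ 0.15867895, -0.60417358,  0.21341372]), 'ee_rot': array([[ 9.67205410e-01,  2.53995399e-01, -1.81676263e-04],
       [ 2.53995446e-01, -9.67204827e-01,  1.06597742e-03],
       [ 9.50352002e-05, -1.07716407e-03, -9.99999415e-01]]), 'contact_force': array([0.28047068, 0.16823728, 0.25163709]), 'wrist_torque': array([-0.00140132, -0.01082594,  0.00656087]), 'opening': 0.09110371408909637}
```

View pics/side0.png

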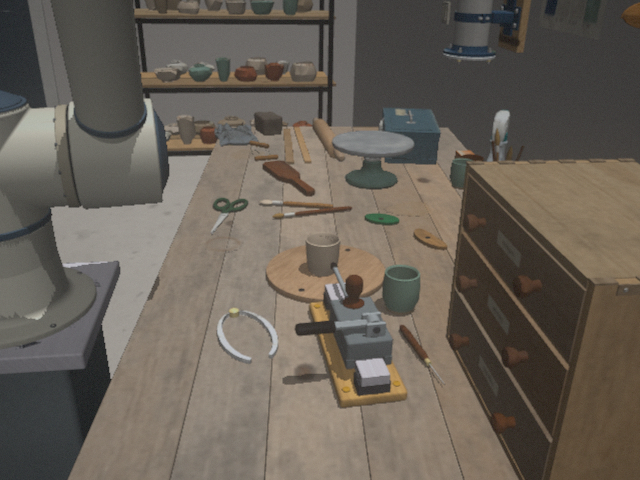

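View pics/top0.png

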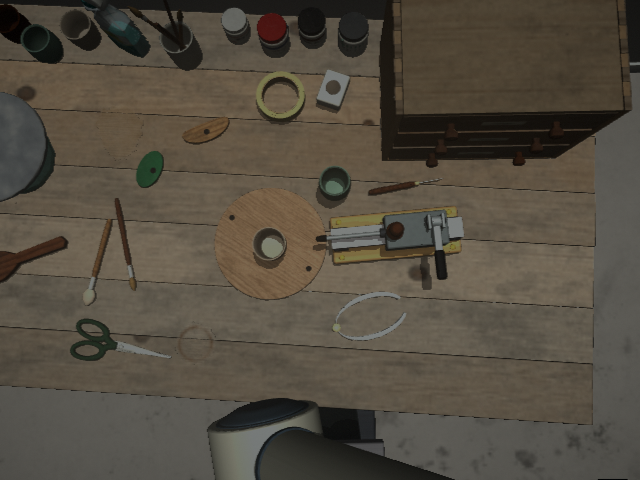

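The side view shows the gauge at about (355,345) and the cup at (322,255). The top view shows the knob at (396,229), lever grip at (441,264), tip at (317,238) and cup at (270,246). I'll enlarge the top view to refine these.

```bash
cat > h.py <<'E'
from bench import *
import numpy as np, cv2
def ray(n,u,v):
    i=camera_info(n); f=240/np.tan(np.radians(i["fovy"])/2)
    d=i["rotation"]@np.array([(u-i["cx"])/f,(v-i["cy"])/f,1]); return i["position"],d
def onz(n,u,v,z):
    p,d=ray(n,u,v); return p+d*(z-p[2])/d[2]
def proj(n,P):
    i=camera_info(n); f=240/np.tan(np.radians(i["fovy"])/2)
    c=i["rotation"].T@(np.array(P)-i["position"]); return np.array([i["cx"]+f*c[0]/c[2],i["cy"]+f*c[1]/c[2]])
def tri(u1,u2):
    a,d=ray("top",*u1);b,e=ray("side",*u2)
    s,t=np.linalg.lstsq(np.c_[d,-e],b-a,rcond=None)[0]
    return (a+s*d+b+t*e)/2, np.linalg.norm(a+s*d-b-t*e)
E
python3 - <<'E'
import cv2
im=cv2.imread("pics/top0.png")[195:295,310:470]
cv2.imwrite("pics/topz.png",cv2.convertScaleAbs(cv2.resize(im,None,fx=5,fy=5,interpolation=cv2.INTER_CUBIC),alpha=1.6))
im=cv2.imread("pics/side0.png")[225:405,265:445]
cv2.imwrite("pics/sidez.png",cv2.convertScaleAbs(cv2.resize(im,(600,600),interpolation=cv2.INTER_CUBIC),alpha=1.6))
im=cv2.imread("pics/top0.png")[215:275,230:330]
cv2.imwrite("pics/cupz.png",cv2.convertScaleAbs(cv2.resize(im,None,fx=8,fy=8,interpolation=cv2.INTER_CUBIC),alpha=1.6))
E
```

```text
(no output)
```

View pics/topz.png

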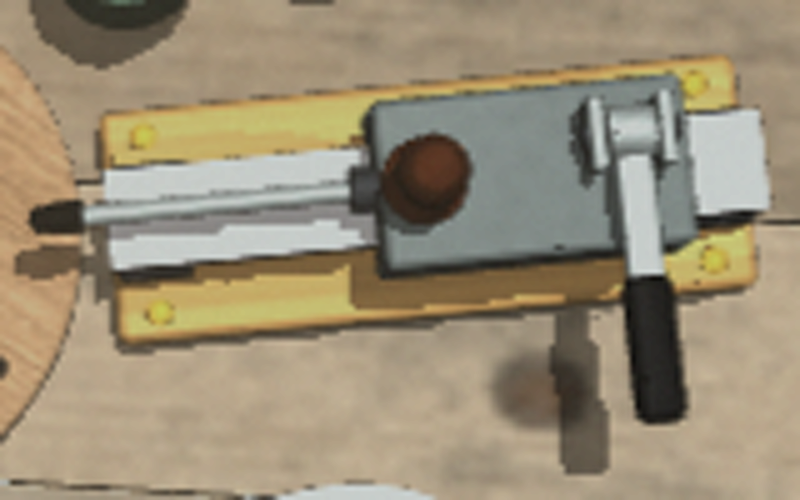

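View pics/sidez.png

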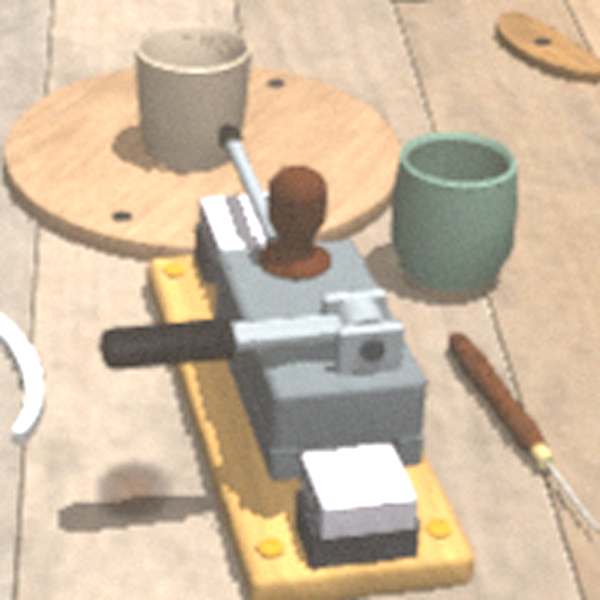

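View pics/cupz.png

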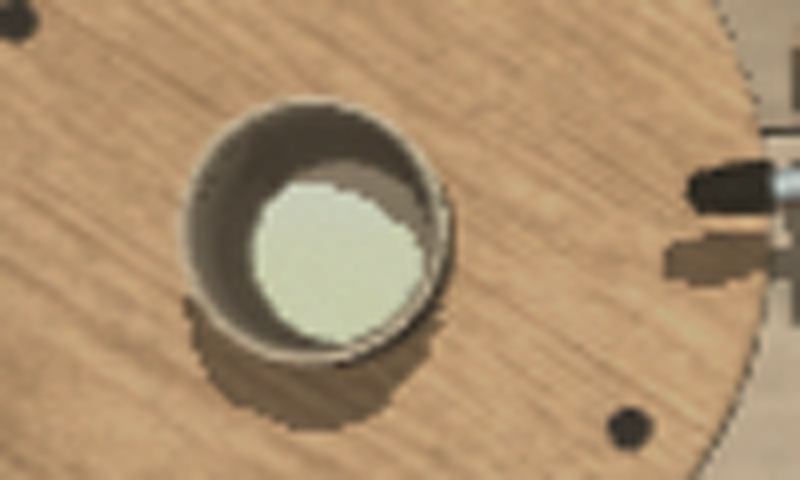

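```bash
python3 - <<'E'
from h import *
np.set_printoptions(precision=4,suppress=True)
k=onz("top",395.8,230.3,.115);g=onz("top",440.7,264.6,.094);t=onz("top",315.8,238.2,.072);c=onz("top",269.4,243.7,.079)
h=onz("top",436.5,220.5,.100)
print("knob",k,tri((395.8,230.3),(354.4,285)));print("grip",g,tri((440.7,264.6),(315.4,327.9)));print("tip",t,tri((315.8,238.2),(333.7,264.3)));print("cup",c,"hinge",h)
d=(c-t)[:2];print("d",np.linalg.norm(d))
r=(k-t)[:2];print("tip-knob",np.linalg.norm(r), np.degrees(np.arctan2(-r[0],-r[1])))
for a,b in(((103,130),(120,345)),((730,60),(755,285))):
  print(onz("top",310+a[0]/5,195+a[1]/5,.018)[:2],onz("top",310+b[0]/5,195+b[1]/5,.018)[:2])
R=get_obs()["ee_rot"]; print("gripper yaw", np.degrees(np.arctan2(R[1,0],R[0,0])))
E
```

```text
knob [ 0.5582 -0.1882  0.115 ] (array([ 0.561 , -0.1889,  0.1122]), np.float64(0.005008478513570075))
grip [ 0.4935 -0.2714  0.094 ] (array([ 0.4945, -0.2714,  0.0945]), np.float64(0.0020971631738147837))
tip [ 0.5527 -0.0383  0.072 ] (array([ 0.5537, -0.0383,  0.0707]), np.float64(0.0018160620898236722))
cup [0.5441 0.0508 0.079 ] hinge [ 0.576  -0.2665  0.1   ]
d 0.08953994563750585
tip-knob 0.15006281117122713 -2.108089901461428
[ 0.5926 -0.067 ] [ 0.5049 -0.0714]
[ 0.6131 -0.3221] [ 0.5214 -0.3273]
gripper yaw 14.71406883558417
```

```bash
python3 -m crank '-1 0 0 0 5.5; -1 0 0 0 5.5; -1 0.035 -0.032 0 0; -1 0.035 -0.032 0 0; -1 0.035 -0.032 0 0; -1 0.035 -0.032 0 0;-1 0.035 -0.032 0 0;-1 0.035 -0.032 0 0' 10
cat >> h.py <<'E'
def go(P,yaw=3.7,label=""):
    "shift needed, in tool axes as they stand"
    o=get_obs();R=o["ee_rot"]
    print(label,"t",o["clock"],"pos",np.round(o["ee_pos"],4),"yaw",round(float(np.degrees(np.arctan2(R[1,0],R[0,0]))),2),"shift",np.round(R.T@(np.array(P)-o["ee_pos"]),4),"F",np.round(o["contact_force"],1),"open",round(float(o["opening"]),4),"j6",round(float(o["joints"][5]),2))
E
python3 -c "
from h import *
go([.493,-.2715,.078])"
```

```text
clock: 0.9
ee_pos: [0.3594, -0.3968, 0.2108]
ee_rot: [[0.999, 0.048, -0.002], [0.048, -0.999, 0.004], [-0.002, -0.004, -1.0]]
contact_force: [1.0, 0.2, -0.4]
opening: 0.0913
 t 0.9 pos [ 0.3594 -0.3968  0.2108] yaw 2.75 shift [ 0.1397 -0.1183  0.1329] F [ 1.   0.2 -0.4] open 0.0913 j6 0.58
```

```bash
python3 -m crank '-1 0.035 -0.03 0 -1; -1 0.035 -0.03 0 0; -1 0.035 -0.03 0 0; -1 0.035 -0.028 0 0; -1 0 0 0.02 0;-1 0 0 0 0'
python3 -c "
from h import *
go([.493,-.2715,.078])"
```

```text
clock: 1.5
ee_pos: [0.4995, -0.2586, 0.1898]
ee_rot: [[0.997, 0.072, -0.002], [0.072, -0.997, 0.005], [-0.002, -0.005, -1.0]]
contact_force: [-0.1, 1.5, -0.4]
opening: 0.091
 t 1.5 pos [ 0.4995 -0.2586  0.1898] yaw 4.14 shift [-0.0072  0.013   0.1118] F [-0.1  1.5 -0.4] open 0.091 j6 0.91
```

```bash
python3 -m crank '-1 -0.007 0.013 0.02 0;-1 0 0 0.03 0; -1 0 0 0.03 0; -1 0 0 0.03 0;-1 0 0 0 0'
python3 -c "
from h import *
go([.493,-.2715,.078])
cv2.imwrite('pics/s1.png',cv2.convertScaleAbs(read_camera('side')[:,:,::-1],alpha=1.5))
cv2.imwrite('pics/t1.png',cv2.convertScaleAbs(cv2.resize(read_camera('top')[150:300,300:500,::-1],None,fx=4,fy=4),alpha=1.5))
"
```

```text
clock: 2.0
ee_pos: [0.4929, -0.2751, 0.0799]
ee_rot: [[0.998, 0.07, 0.0], [0.07, -0.998, 0.003], [0.0, -0.003, -1.0]]
contact_force: [0.6, 0.1, 0.6]
opening: 0.091
 t 2.0 pos [ 0.4929 -0.2751  0.0799] yaw 4.0 shift [ 0.0004 -0.0036  0.0019] F [0.6 0.1 0.6] open 0.091 j6 0.88
```

View pics/s1.png

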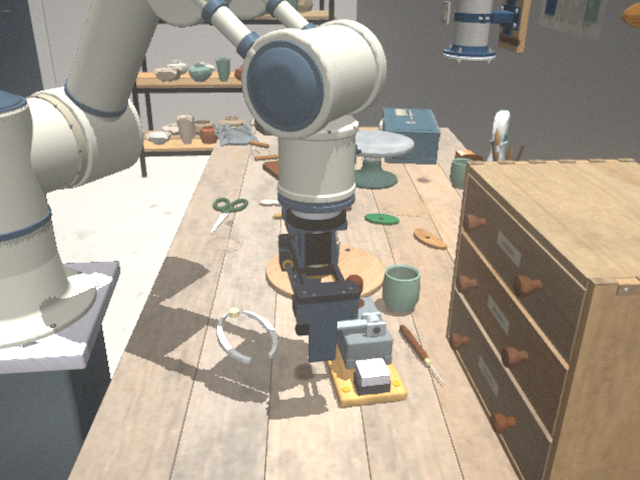

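View pics/t1.png

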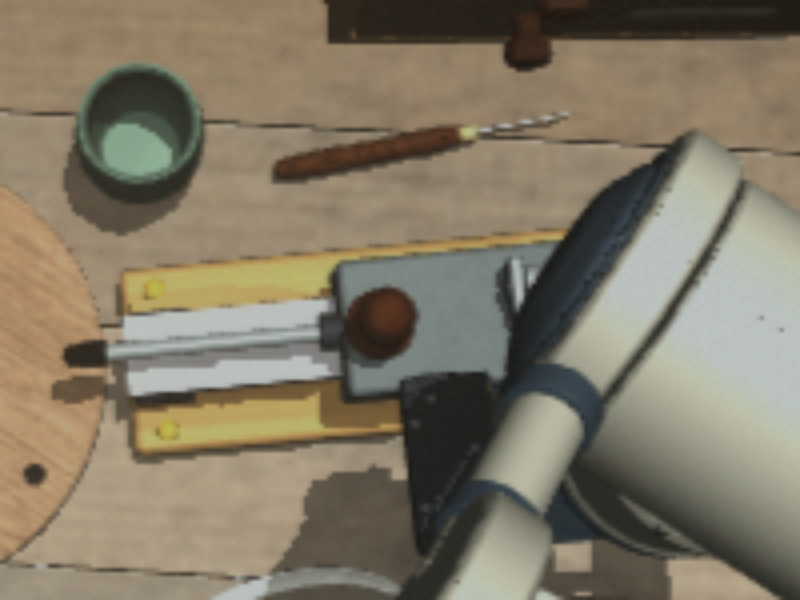

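The side view shows the fingers straddling the grip at about (322,330), and the carriage hasn't moved. Next I centre the tool and close.

```bash
python3 -m crank '-1 0 -0.0036 0.001 0;0 0 0 0 0;1 0 0 0 0;1 0 0 0 0;1 0 0 0 0;1 0 0 0 0;1 0 0 0 0;1 0 0 0 0' 12
python3 -c "
from h import *
go([.493,-.2715,.078])"
```

```text
clock: 2.9
ee_pos: [0.4969, -0.2743, 0.0881]
ee_rot: [[0.998, 0.07, 0.011], [0.07, -0.998, -0.004], [0.011, 0.005, -1.0]]
contact_force: [0.3, 0.5, 0.5]
opening: 0.038
 t 2.9 pos [ 0.4969 -0.2743  0.0881] yaw 4.0 shift [-0.0038 -0.0031  0.0101] F [0.3 0.5 0.5] open 0.038 j6 0.89
```

```bash
python3 -m crank '1 -0.002 -0.0015 0.01 0;1 0 0 0 0;1 0 0 0 0;1 0 0 0 0'
python3 -c "
from h import *
go([.493,-.2715,.078])"
```

```text
clock: 3.3
ee_pos: [0.4944, -0.2713, 0.0767]
ee_rot: [[0.998, 0.069, 0.01], [0.069, -0.998, -0.002], [0.01, 0.002, -1.0]]
contact_force: [-1.3, -0.9, 9.8]
opening: 0.0191
 t 3.3 pos [ 0.4944 -0.2713  0.0767] yaw 3.96 shift [-0.0014  0.0001 -0.0013] F [-1.3 -0.9  9.8] open 0.0191 j6 0.89
```

```bash
python3 -m crank '1 0.0005 0 -0.012 0;1 0.002 0 -0.012 0;1 0.004 0 -0.012 0;1 0.006 0 -0.012 0;1 0.006 0 -0.01 0;1 0.007 0 -0.008 0'
python3 -c "
from h import *
go([.493,-.2715,.078])"
```

```text
clock: 3.9
ee_pos: [0.5183, -0.2692, 0.1448]
ee_rot: [[0.998, 0.068, 0.006], [0.068, -0.998, 0.0], [0.006, -0.0, -1.0]]
contact_force: [1.5, -1.8, -7.4]
opening: 0.0186
 t 3.9 pos [ 0.5183 -0.2692  0.1448] yaw 3.88 shift [-0.0258  0.0005  0.0667] F [ 1.5 -1.8 -7.4] open 0.0186 j6 0.92
```

```bash
python3 -m crank '-1 0.002 0 -0.001 0;-1 0.002 0 -0.001 0;-1 0 0 0 0;-1 0 0 0 0;-1 0 0 -0.03 0;-1 0 0 -0.03 0;-1 -0.01 0 -0.03 0;-1 0 0 0 0' 
python3 -c "
from h import *
go([.493,-.2715,.078])
cv2.imwrite('pics/s2.png',cv2.convertScaleAbs(cv2.resize(read_camera('side')[200:400,250:450,::-1],None,fx=3,fy=3),alpha=1.5))
"
```

```text
clock: 4.7
ee_pos: [0.5109, -0.2689, 0.2392]
ee_rot: [[0.998, 0.068, 0.002], [0.068, -0.998, 0.002], [0.003, -0.002, -1.0]]
contact_force: [0.0, -0.2, -0.4]
opening: 0.0802
 t 4.7 pos [ 0.5109 -0.2689  0.2392] yaw 3.92 shift [-0.0184  0.0017  0.1612] F [ 0.  -0.2 -0.4] open 0.0802 j6 0.91
```

View pics/s2.png

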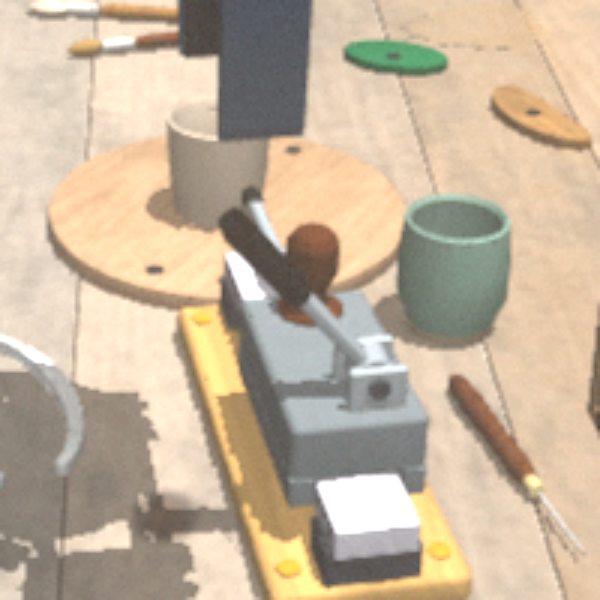

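The lever stands up at about (270,260) in the crop. The cabinet may be close to the turned gripper, so I check that clearance and confirm the carriage hasn't shifted.

```bash
python3 -c "
from h import *
cv2.imwrite('pics/t2.png',cv2.convertScaleAbs(cv2.resize(read_camera('top')[140:290,300:500,::-1],None,fx=4,fy=4),alpha=1.6))
for z in (0,.1,.2,.3): print(z,onz('top',432,163,z)[:2],onz('top',384,160,z)[:2],onz('top',405,114,z)[:2])
a,d=ray('side',470,165);
for x in(.68,.7,.74): print(x,a+d*(x-a[0])/d[0])
go([.5595,-.1885,.20])
"
```

```text
0 [ 0.71002638 -0.28121983] [ 0.71990166 -0.18192367] [ 0.81696193 -0.22977658]
0.1 [ 0.68598205 -0.26338089] [ 0.69496872 -0.1730197 ] [ 0.78329522 -0.21656665]
0.2 [ 0.66193772 -0.24554194] [ 0.67003579 -0.16411572] [ 0.74962851 -0.20335673]
0.3 [ 0.6378934 -0.227703 ] [ 0.64510285 -0.15521175] [ 0.7159618  -0.19014681]
0.68 [ 0.68       -0.29217996  0.32964561]
0.7 [ 0.7        -0.2416697   0.31297675]
0.74 [ 0.74       -0.14064919  0.27963904]
 t 4.8 pos [ 0.5103 -0.2681  0.236 ] yaw 3.93 shift [ 0.0546 -0.0758  0.0363] F [-0.1 -0.1 -0.7] open 0.0882 j6 0.91
```

View pics/t2.png

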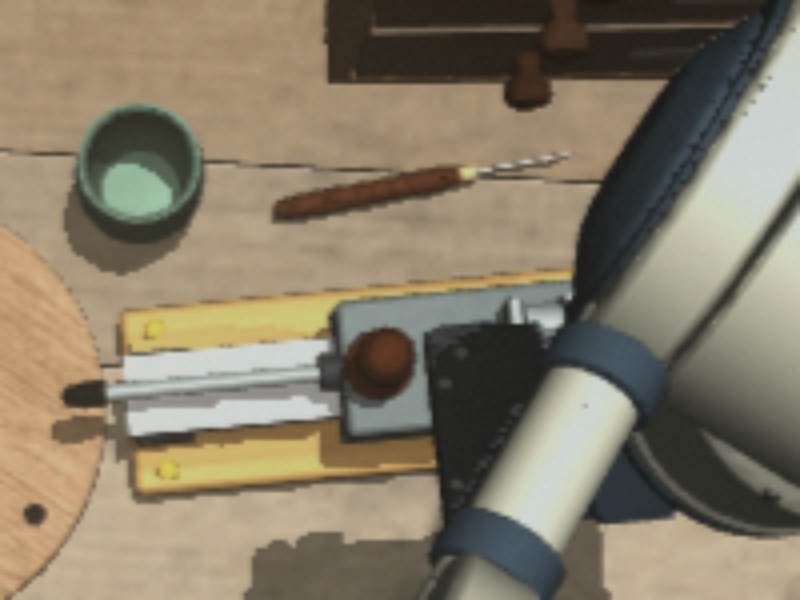

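```bash
python3 -m crank '-1 0.014 -0.022 0 0;-1 0.014 -0.022 0 0;-1 0.014 -0.022 0 0;-1 0.012 -0.015 0 0;-1 0 0 0 8.5;-1 0 0 0 8.5;-1 0 0 0 8.5;-1 0 0 0 8.5'
python3 -m crank '-1 0 0 0 8.5;-1 0 0 0 8.5;-1 0 0 0 8.5;-1 0 0 0 8.5;-1 0 0 0 8.5;-1 0 0 0 8.5'
python3 -c "
from h import *
go([.5595,-.1885,.20])
"
```

```text
clock: 5.6
ee_pos: [0.5565, -0.1777, 0.2241]
ee_rot: [[0.859, -0.511, -0.017], [-0.511, -0.859, 0.012], [-0.021, -0.002, -1.0]]
contact_force: [-0.0, -0.6, -0.8]
opening: 0.0916
clock: 6.2
ee_pos: [0.5529, -0.1755, 0.2141]
ee_rot: [[0.133, -0.991, -0.03], [-0.991, -0.134, 0.018], [-0.022, 0.027, -0.999]]
contact_force: [0.1, -0.3, -0.4]
opening: 0.0912
 t 6.2 pos [ 0.5529 -0.1755  0.2141] yaw -82.34 shift [ 0.014  -0.0052  0.0137] F [ 0.1 -0.3 -0.4] open 0.0912 j6 2.59
```

```bash
python3 -m crank '-1 0.014 -0.005 0.01 4;-1 0 0 0 0'
python3 -c "
from h import *
go([.5595,-.1885,.20])
go([.5595,-.1885,.098])
print(get_obs()['ee_rot'])
"
```

```text
clock: 6.4
ee_pos: [0.5585, -0.188, 0.2005]
ee_rot: [[0.056, -0.998, -0.034], [-0.998, -0.057, 0.02], [-0.022, 0.033, -0.999]]
contact_force: [0.9, 0.6, -0.6]
opening: 0.0911
 t 6.4 pos [ 0.5585 -0.188   0.2005] yaw -86.79 shift [ 0.0006 -0.001   0.0005] F [ 0.9  0.6 -0.6] open 0.0911 j6 2.66
 t 6.4 pos [ 0.5585 -0.188   0.2005] yaw -86.79 shift [ 0.0028 -0.0044  0.1024] F [ 0.9  0.6 -0.6] open 0.0911 j6 2.66
[[ 0.05606499 -0.99784375 -0.03412571]
 [-0.99818017 -0.05677853  0.02031127]
 [-0.02220508  0.03292486 -0.99921113]]
```

```bash
python3 -m crank '-1 0.001 -0.002 0.03 0;-1 0.001 -0.001 0.03 0;-1 0.001 -0.001 0.03 0;-1 0 0 0.012 0;-1 0 0 0 0'
python3 -c "
from h import *
go([.5595,-.1885,.098])
cv2.imwrite('pics/s3.png',cv2.convertScaleAbs(cv2.resize(read_camera('side')[200:400,250:450,::-1],None,fx=3,fy=3),alpha=1.5))
"
```

```text
clock: 6.9
ee_pos: [0.5573, -0.1866, 0.0926]
ee_rot: [[0.064, -0.997, -0.038], [-0.998, -0.065, 0.023], [-0.025, 0.037, -0.999]]
contact_force: [-0.3, -0.1, 0.7]
opening: 0.091
 t 6.9 pos [ 0.5573 -0.1866  0.0926] yaw -86.31 shift [ 0.0019 -0.0019 -0.0055] F [-0.3 -0.1  0.7] open 0.091 j6 2.65
```

View pics/s3.png

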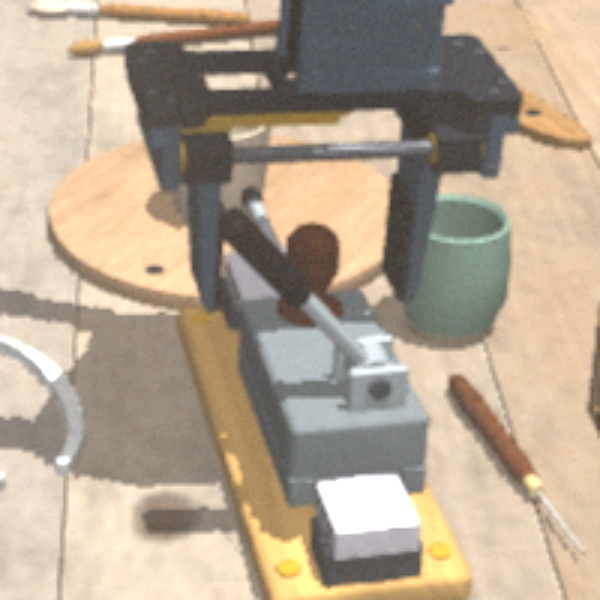

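```bash
python3 -m crank '0 0.002 -0.002 -0.005 0;1 0 0 0 0;1 0 0 0 0;1 0 0 0 0;1 0 0 0 0;1 0 0 0 0;1 0 0 0 0' 15
python3 -c "
from h import *
go([.5595,-.1885,.098])
"
```

```text
clock: 7.65
ee_pos: [0.5626, -0.1898, 0.1039]
ee_rot: [[0.066, -0.997, -0.031], [-0.998, -0.066, 0.019], [-0.021, 0.029, -0.999]]
contact_force: [-0.4, 0.0, -0.0]
opening: 0.0381
 t 7.65 pos [ 0.5626 -0.1898  0.1039] yaw -86.24 shift [-0.0014  0.0029  0.006 ] F [-0.4  0.  -0. ] open 0.0381 j6 2.64
```

```bash
python3 -m crank '1 0 0.001 0.007 0;1 0 0 0 0;1 0 0 0 0;1 0 0 0 0'
python3 -c "
from h import *
go([.5595,-.1885,.098])
"
```

```text
clock: 8.05
ee_pos: [0.5606, -0.1897, 0.096]
ee_rot: [[0.066, -0.997, -0.032], [-0.998, -0.066, 0.02], [-0.022, 0.031, -0.999]]
contact_force: [-3.1, 0.8, 5.6]
opening: 0.0261
 t 8.05 pos [ 0.5606 -0.1897  0.096 ] yaw -86.24 shift [-0.0013  0.0011 -0.002 ] F [-3.1  0.8  5.6] open 0.0261 j6 2.64
```

```bash
python3 -m crank '1 -0.008 0 0 0;1 -0.008 0 0 0;1 -0.008 0 0 0;1 -0.008 0 0 0;1 -0.006 0 0 0;1 0 0 0 0'
python3 -c "
from h import *
go([.5606-.0645*.055,-.1897+.998*.055,.096])
cv2.imwrite('pics/t4.png',cv2.convertScaleAbs(cv2.resize(read_camera('top')[210:280,230:350,::-1],None,fx=6,fy=6,interpolation=cv2.INTER_CUBIC),alpha=1.6))
"
```

```text
clock: 8.65
ee_pos: [0.558, -0.1486, 0.0961]
ee_rot: [[0.066, -0.997, -0.032], [-0.998, -0.067, 0.02], [-0.022, 0.031, -0.999]]
contact_force: [0.5, 0.9, -1.4]
opening: 0.0259
 t 8.65 pos [ 0.558  -0.1486  0.0961] yaw -86.22 shift [-0.0138 -0.      0.0004] F [ 0.5  0.9 -1.4] open 0.0259 j6 2.7
```

View pics/t4.png

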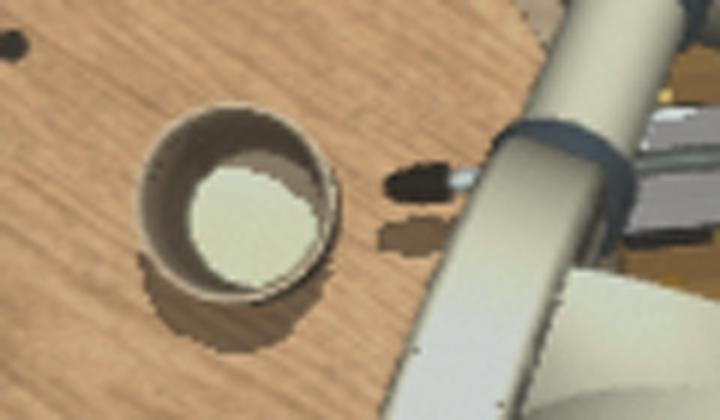

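```bash
cat >> h.py <<'E'
def dist(tu,cu=(269.45,243.7)):
    t=onz("top",*tu,.072);c=onz("top",*cu,.079);print("tip",t,"cup",c,"d",np.linalg.norm((t-c)[:2]))
    return t,c
E
python3 -c "
from h import *
dist((293.9,241.0))
# contour check of tip: dark pixels
im=read_camera('top');g=im.max(2)
for r in range(236,246): print(r,g[r,286:306])
for r in (238,240,242,244,246,248): print('cup',r,im[r,248:292].sum(1)//3)
"
```

```text
tip [0.5485456  0.00418758 0.072     ] cup [0.5440785  0.05074698 0.079     ] d 0.04677320059484459
236 [111 119 123 120 119 121 123 124 122 118 114 117 122 118 114 110 113 114
 110 114]
237 [107 111 118 121 122 120 123 126 125 124 114 109  98  56  62  58  39  37
  48  90]
238 [119 113 106 111 117 122 122 125 125 111  61  55  30  30  30  31  30  31
  42  75]
239 [111 118 110 107 114 117 120 123 109  38  32  32  32  32  30  32  31  31
  40  80]
240 [ 87 118 114 117 116 113 113 107  75  31  33  33  32  31  33  32  32  32
  43  85]
241 [ 85 121 119 113 114 115 115 100  57  30  31  31  32  31  31  30  31  30
  37  61]
242 [ 74 115 112 119 116 111 116 116  99  35  30  31  30  30  31  29  30  29
  33  60]
243 [ 65 118 113 112 118 117 115 121 116  79  48  46  40  39  36  40  41  42
  50  74]
244 [ 67 121 119 115 113 115 121 119 122 124 122 116 116 113  98 120 124 124
 124 123]
245 [ 65 119 120 120 121 116 114 123 123 119 125 122 111 112 119 111 113 119
 121 113]
cup 238 [ 91  92  90  93 100 103  77  57  51  48  44  41  40  41  41  41  45  78
 124 124 124 125 124 115  78  78  77  73  73  72 
[... 297 characters left out ...]
2  42  43  49  81 122 123 123
 123 123 123 123 123 122 123 124 123 123 124 123 113  76  75  71  66  53
  75 103  60  91  89  95  93  88]
cup 244 [101 100  98  97 104  81  60  54  48  44  44  44  45  71 122 122 122 122
 122 122 122 123 123 123 123 122 123 123 122 122 122 122 121 111  70  68
  75  99  55  97  95  92  91  92]
cup 246 [ 92  96 100  99 103  89  62  55  49  45  43  44  49  80 122 122 122 122
 122 122 122 122 121 122 122 122 122 122 122 122 121 122 123 122 110  67
  80  76  53  92  96  98 101  99]
cup 248 [ 98  97  94  91 100 104  73  59  53  46  43  45  46  71 122 122 122 122
 121 121 121 121 122 121 123 123 122 122 121 123 122 122 121 122 110  73
  94  45  56  86  96 100  98  98]
```

```bash
python3 -m crank '1 -0.004 0 0 0;1 -0.004 0 0 0;1 -0.003 0 0 0;1 0 0 0 0'
python3 -c "
from h import *
go([.558+.0645*0,-.1486,.096])
im=read_camera('top');g=im.max(2)
cv2.imwrite('pics/t5.png',cv2.convertScaleAbs(cv2.resize(im[215:270,240:320,::-1],None,fx=8,fy=8,interpolation=cv2.INTER_NEAREST),alpha=1.6))
for r in range(238,246): print(r,g[r,278:300])
cv2.imwrite('pics/s5.png',cv2.convertScaleAbs(cv2.resize(read_camera('side')[220:300,290:370,::-1],None,fx=7,fy=7),alpha=1.5))
"
```

```text
clock: 9.15
ee_pos: [0.5573, -0.1381, 0.0961]
ee_rot: [[0.065, -0.997, -0.032], [-0.998, -0.065, 0.019], [-0.022, 0.031, -0.999]]
contact_force: [1.1, 1.8, -3.7]
opening: 0.0259
 t 9.15 pos [ 0.5573 -0.1381  0.0961] yaw -86.28 shift [ 0.0105 -0.     -0.0002] F [ 1.1  1.8 -3.7] open 0.0259 j6 2.72
238 [ 84  83  78  56  48  80 115  85 119 112 106 111 113 106  59  56  30  29
  30  29  33  56]
239 [ 82  82  83  73  45  63  98  87 112 118 105  71  54  31  30  31  30  32
  31  31  31  58]
240 [ 83  83  81  76  56  62  94  78  90 117  98  39  32  32  32  32  31  32
  31  32  32  68]
241 [ 85  81  80  81  75  64  95 116  84 115  77  30  32  32  31  33  31  32
  31  32  32  41]
242 [119  85  84  80  74  61  85 113  73 115  97  31  31  31  31  31  29  32
  30  30  31  38]
243 [130 130 120  83  80  77  86 112  66 118 104  56  34  37  35  32  30  30
  33  33  32  50]
244 [130 130 130 118  80  77  86 110  67 121 120 109  85  86  86  63  49  54
  68  64  62  75]
245 [130 129 130 119  84  81  88  85  67 120 122 120 121 117 114 120 119 117
 121 115  82  86]
```

View pics/t5.png

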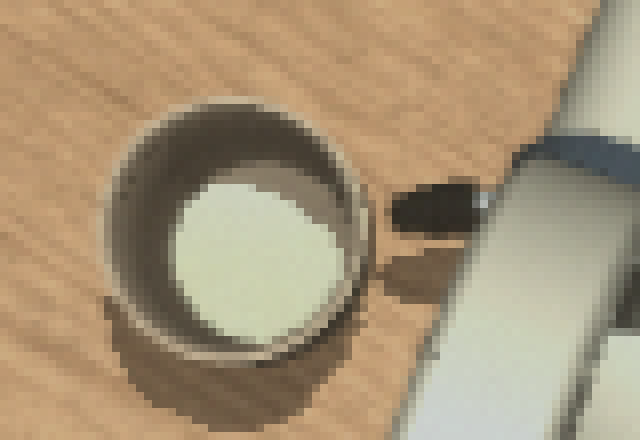

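View pics/s5.png

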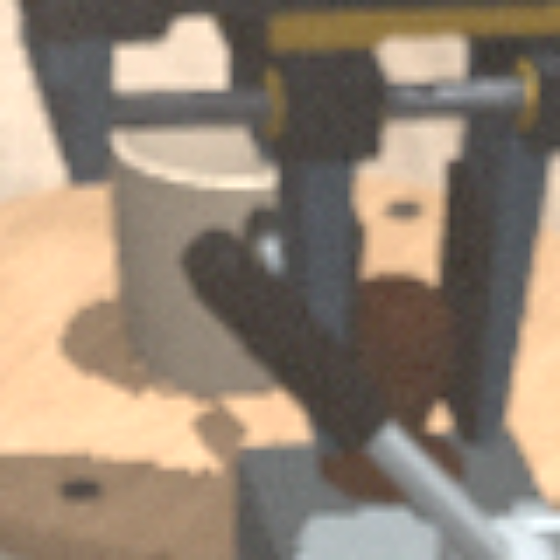

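```bash
python3 -m crank '1 -0.0028 0 0 0;1 0 0 0 0;1 0 0 0 0;1 0 0 0 0'
python3 -c "
from h import *
go([.5573,-.1381,.096])
im=read_camera('top');g=im.max(2)
for r in range(238,246): print(r,g[r,278:300])
cv2.imwrite('pics/t6.png',cv2.convertScaleAbs(cv2.resize(im[215:270,240:320,::-1],None,fx=8,fy=8,interpolation=cv2.INTER_NEAREST),alpha=1.6))
a=g[222:268,245:292]
i=im.astype(int).sum(2)//3
print('left',[ (r,i[r,249:256].tolist()) for r in (241,244,247)])
print('top',i[222:232,268].tolist(),'bot',i[255:267,268].tolist())
"
```

```text
clock: 9.65
ee_pos: [0.5571, -0.1355, 0.0961]
ee_rot: [[0.065, -0.997, -0.032], [-0.998, -0.065, 0.02], [-0.022, 0.031, -0.999]]
contact_force: [1.7, -0.2, -4.7]
opening: 0.0261
 t 9.65 pos [ 0.5571 -0.1355  0.0961] yaw -86.29 shift [ 0.0026 -0.      0.    ] F [ 1.7 -0.2 -4.7] open 0.0261 j6 2.72
238 [ 82  83  78  57  49  81 115  85 120 111 104 109 100  59  56  30  31  29
  30  47  85  78]
239 [ 83  82  82  74  44  64  97  85 113 107  55  52  30  31  32  31  32  31
  31  33  54  80]
240 [ 82  83  81  76  55  60  95  79  87 103  31  32  32  32  32  32  32  31
  31  36  51  71]
241 [ 85  82  81  81  76  64  95 116  74  78  31  31  31  33  31  32  31  31
  33  34  49  76]
242 [120  86  83  81  75  61  85 113  57  57  31  31  31  30  31  29  30  30
  31  38  61  91]
243 [130 131 121  83  81  76  85 112  66 109  60  34  33  31  30  29  30  30
  33  48  83 101]
244 [130 130 130 119  81  77  85 110  67 122 113  83  63  61  48  49  49  52
  65  73  95 111]
245 [129 131 130 120  84  79  86  86  66 120 121 120 122 117 114 120 120 109
  84  87 106 116]
left [(241, [95, 95, 97, 100, 82, 61, 53]), (244, [100, 97, 98, 104, 82, 60, 54]), (247, [92, 94, 99, 104, 92, 66, 58])]
top [95, 93, 89, 87, 97, 109, 57, 44, 39, 38] bot [123, 118, 50, 53, 95, 72, 54, 52, 54, 59, 56, 53]
```

View pics/t6.png

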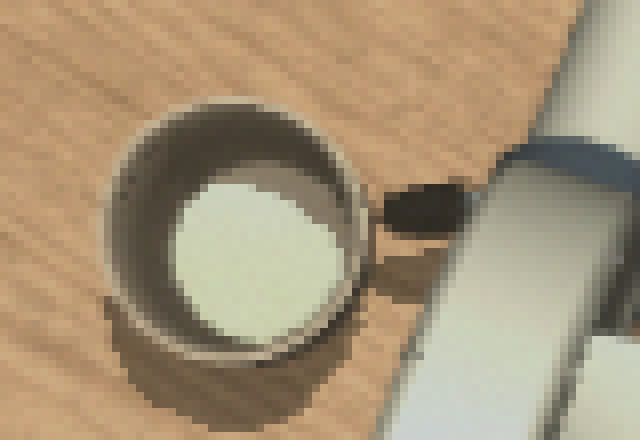

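```bash
python3 -c "
from h import *
dist((287.2,241.2),(268.6,242.8));dist((287.4,241.2),(268.9,243.2))
e=onz('top',285.6,242,.079);t=onz('top',287.2,241.5,.072);print(e,t)"
```

```text
tip [0.54855839 0.0171651  0.072     ] cup [0.54586519 0.05235352 0.079     ] d 0.035291328080979865
tip [0.54854641 0.01677784 0.072     ] cup [0.54507563 0.05178924 0.079     ] d 0.03518301186176112
[0.54639858 0.01960027 0.079     ] [0.54797592 0.01717739 0.072     ]
```

Tip to cup axis is about 35.2 mm, so the gap is about 3 mm. I'll take it in by about another 1 mm, then release.

```bash
python3 -m crank '1 -0.0013 0 0 0;1 0 0 0 0;1 0 0 0 0;1 0 0 0 0'
python3 -c "
from h import *
go([.5571,-.1355,.096])
im=read_camera('top');g=im.max(2)
for r in range(239,244): print(r,g[r,278:300])
"
```

```text
clock: 10.1
ee_pos: [0.557, -0.1343, 0.0961]
ee_rot: [[0.064, -0.997, -0.032], [-0.998, -0.065, 0.019], [-0.021, 0.031, -0.999]]
contact_force: [1.0, -0.4, -5.5]
opening: 0.0261
 t 10.1 pos [ 0.557  -0.1343  0.0961] yaw -86.3 shift [0.0012 0.     0.0001] F [ 1.  -0.4 -5.5] open 0.0261 j6 2.73
239 [ 82  82  82  74  44  65  96  86 111 104  55  30  29  31  31  32  31  30
  33  50  83  68]
240 [83 82 82 76 54 61 95 79 69 39 31 32 31 32 32 30 31 32 33 46 72 82]
241 [ 85  80  81  80  75  65  95 115  62  30  32  31  32  32  31  31  31  31
  31  44  75  93]
242 [120  86  84  81  74  60  85 113  51  32  30  30  30  30  30  30  30  30
  34  56  88 104]
243 [131 130 120  83  81  76  85 111  47  59  35  32  30  31  30  31  32  31
  47  82 100 110]
```

```bash
python3 -m crank '-1 0 0 0 0;-1 0 0 0 0;-1 0 0 0 0;-1 0 0 0 0;-1 0 0 -0.02 0;-1 0 0 -0.03 0;-1 0 0 -0.04 0;0 0 0 -0.04 0'
python3 -c "
from h import *
go([.5725,-.2112,.22])
im=read_camera('top');g=im.max(2)
for r in range(239,244): print(r,g[r,278:300])
"
```

```text
clock: 10.95
ee_pos: [0.5582, -0.1359, 0.2257]
ee_rot: [[0.064, -0.997, -0.042], [-0.998, -0.065, 0.023], [-0.026, 0.04, -0.999]]
contact_force: [0.4, -0.8, -0.4]
opening: 0.0762
 t 10.95 pos [ 0.5582 -0.1359  0.2257] yaw -86.33 shift [ 0.0762 -0.0095  0.0034] F [ 0.4 -0.8 -0.4] open 0.0762 j6 2.73
239 [ 78  78  78  69  41  60  91  82 106  99  52  35  37  42  45  47  49  51
  53  54  55  55]
240 [78 77 77 71 51 57 89 74 65 37 31 36 38 42 45 48 49 51 53 53 55 55]
241 [ 81  76  76  76  72  62  89 109  59  29  33  36  39  44  46  49  45  46
  52  53  54  56]
242 [113  80  79  75  71  56  80 107  48  30  32  37  48  64  67  65  61  57
  48  43  42  49]
243 [124 125 114  79  75  72  80 105  38  41  33  49  68  74  72  70  69  66
  64  62  58  47]
```

```bash
python3 -m crank '1 0.025 -0.003 0 0;1 0.025 -0.003 0 0;1 0.025 -0.003 0 0;1 0 0 0 0;1 0 0 0 0;1 0 0 0 0'
python3 -c "
from h import *
go([.5725,-.2112,.22])
im=read_camera('side')
cv2.imwrite('pics/s7.png',cv2.convertScaleAbs(cv2.resize(im[150:400,250:450,::-1],None,fx=2.4,fy=2.4),alpha=1.5))
im=read_camera('top')
cv2.imwrite('pics/t7.png',cv2.convertScaleAbs(cv2.resize(im[150:300,250:450,::-1],None,fx=4,fy=4),alpha=1.5))
"
```

```text
clock: 11.6
ee_pos: [0.5766, -0.2133, 0.234]
ee_rot: [[0.066, -0.997, -0.027], [-0.998, -0.066, 0.017], [-0.019, 0.026, -0.999]]
contact_force: [-0.3, 0.1, 0.1]
opening: 0.0249
 t 11.6 pos [ 0.5766 -0.2133  0.234 ] yaw -86.24 shift [-0.0021  0.0035  0.0141] F [-0.3  0.1  0.1] open 0.0249 j6 2.62
```

View pics/s7.png

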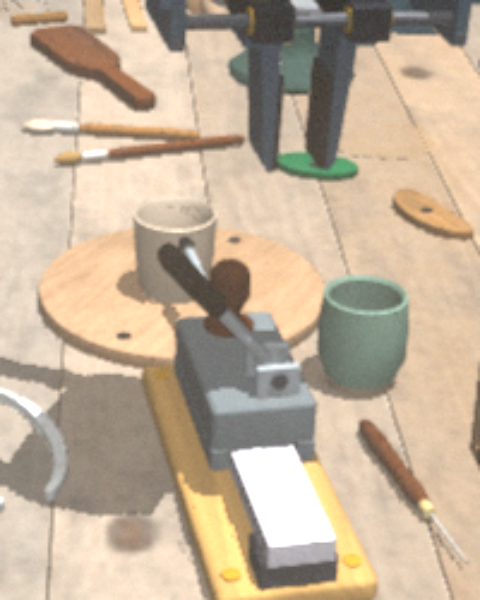

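View pics/t7.png

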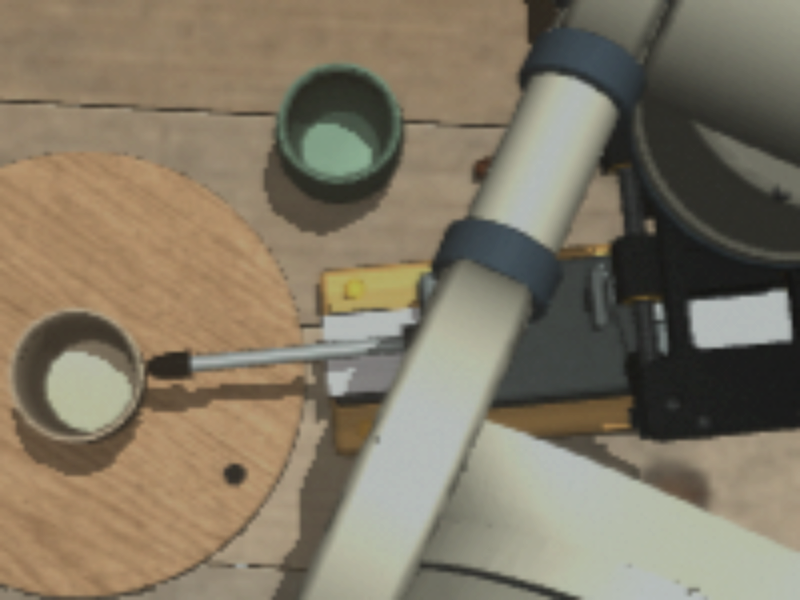

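```bash
python3 -m crank '1 -0.002 0.003 0.01 0;1 0 0 0 0;1 0 0 0 0'
python3 -c "
from h import *
print(proj('side',(.575,-.2268,.094)), proj('side',(.571,-.2268,.094)))
th=1.05;c=np.array([.574,-.2108,.094]);xh=np.array([.998,.0645,0])
tip=c-xh*.11*np.cos(th)+[0,0,.11*np.sin(th)];print('lever tip',tip,proj('side',tip))
go([.5725,-.2112,.16])
"
```

```text
clock: 12.0
ee_pos: [0.5726, -0.2093, 0.2231]
ee_rot: [[0.068, -0.997, -0.028], [-0.998, -0.068, 0.018], [-0.02, 0.026, -0.999]]
contact_force: [0.7, -0.1, -0.2]
opening: 0.0003
[366.15273632 308.29837093] [363.44913998 308.44498524]
lever tip [ 0.51937665 -0.21433027  0.18941655] [328.37968742 246.96449669]
 t 12.0 pos [ 0.5726 -0.2093  0.2231] yaw -86.13 shift [ 0.0031 -0.0015  0.0631] F [ 0.7 -0.1 -0.2] open 0.0003 j6 2.62
```

```bash
python3 -m crank '1 0.002 -0.001 0.02 0;1 0.002 -0.001 0.02 0;1 0 0 0.02 0;1 0 0 0 0'
python3 -c "
from h import *
go([.5725,-.2112,.155])
im=read_camera('side')
cv2.imwrite('pics/s8.png',cv2.convertScaleAbs(cv2.resize(im[150:400,250:450,::-1],None,fx=2.4,fy=2.4),alpha=1.5))
"
```

```text
clock: 12.4
ee_pos: [0.5737, -0.2117, 0.1621]
ee_rot: [[0.068, -0.997, -0.026], [-0.997, -0.069, 0.017], [-0.019, 0.025, -1.0]]
contact_force: [-0.4, 0.1, 0.0]
opening: 0.0005
 t 12.4 pos [ 0.5737 -0.2117  0.1621] yaw -86.07 shift [-0.0004  0.001   0.0071] F [-0.4  0.1  0. ] open 0.0005 j6 2.62
```

View pics/s8.png

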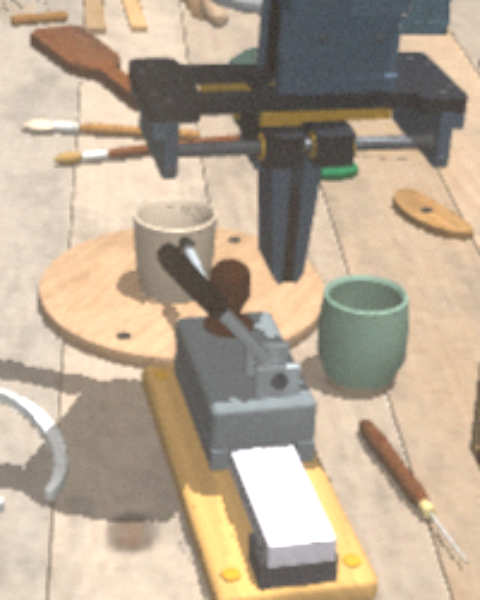

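```bash
python3 -m crank '1 0 0.010 0.001 0;1 0 0.010 0.001 0;1 0 0.010 0.001 0;1 0 0.010 0.001 0;1 0 0.008 0.003 0'
python3 -c "
from h import *
go([.574-.078,-.2108-.0645*.078,.1])
im=read_camera('side')
cv2.imwrite('pics/s9.png',cv2.convertScaleAbs(cv2.resize(im[150:400,250:450,::-1],None,fx=2.4,fy=2.4),alpha=1.5))
"
```

```text
clock: 12.95
ee_pos: [0.525, -0.2163, 0.1614]
ee_rot: [[0.069, -0.997, -0.018], [-0.998, -0.069, 0.013], [-0.014, 0.017, -1.0]]
contact_force: [5.3, 0.6, 0.5]
opening: 0.0005
 t 12.95 pos [ 0.525  -0.2163  0.1614] yaw -86.04 shift [-0.0016  0.0278  0.0619] F [5.3 0.6 0.5] open 0.0005 j6 2.57
```

View pics/s9.png

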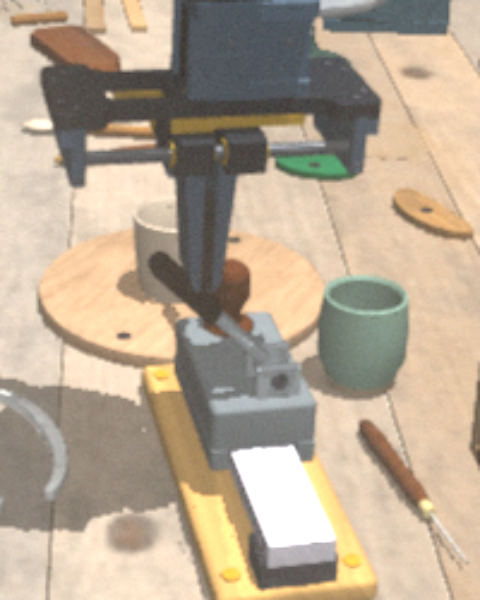

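The fingertips bear on the lever at about (195,295) in the crop, with about 5 N reaction. I continue along the arc.

```bash
python3 -m crank '1 0 0.009 0.008 0;1 0 0.008 0.011 0;1 0 0.006 0.012 0;1 0 0.004 0.012 0;1 0 0.003 0.011 0'
python3 -c "
from h import *
go([.574-.08,-.2108-.0645*.08,.1])
"
```

```text
clock: 13.5
ee_pos: [0.4938, -0.2189, 0.1105]
ee_rot: [[0.068, -0.998, -0.011], [-0.998, -0.068, 0.01], [-0.011, 0.01, -1.0]]
contact_force: [5.2, 1.9, 6.5]
opening: 0.0007
 t 13.5 pos [ 0.4938 -0.2189  0.1105] yaw -86.09 shift [-0.0028 -0.0005  0.0105] F [5.2 1.9 6.5] open 0.0007 j6 2.54
```

```bash
python3 -m crank '1 -0.001 0 0.006 0;1 0 0 0.006 0;1 0 0 0.003 0;1 0 0 0.002 0'
python3 -c "
from h import *
go([.574-.08,-.2108-.0645*.08,.1])
im=read_camera('side')
cv2.imwrite('pics/s10.png',cv2.convertScaleAbs(cv2.resize(im[150:400,250:450,::-1],None,fx=2.4,fy=2.4),alpha=1.5))
im=read_camera('top');g=im.max(2)
for r in range(239,244): print(r,g[r,278:300])
"
```

```text
clock: 13.9
ee_pos: [0.4932, -0.2191, 0.0995]
ee_rot: [[0.068, -0.998, -0.007], [-0.998, -0.068, 0.006], [-0.007, 0.007, -1.0]]
contact_force: [-13.5, 10.5, 58.1]
opening: 0.0008
 t 13.9 pos [ 0.4932 -0.2191  0.0995] yaw -86.08 shift [-0.0031 -0.001  -0.0005] F [-13.5  10.5  58.1] open 0.0008 j6 2.54
239 [ 84  84  84  76  46  65  98  89 114 109  56  38  33  32  33  32  33  32
  33  48  87 105]
240 [ 84  84  84  77  56  62  97  81  81  77  32  33  33  32  33  33  32  33
  32  54 108 131]
241 [ 87  84  82  81  77  67  97 118  67  41  34  33  33  33  32  32  33  33
  31  41  75 107]
242 [122  88  87  82  76  63  88 116  59  61  32  32  32  32  31  32  31  33
  31  35  51  74]
243 [132 132 121  84  82  79  87 115  67 107  36  37  33  32  32  32  31  32
  34  42  78 116]
```

View pics/s10.png

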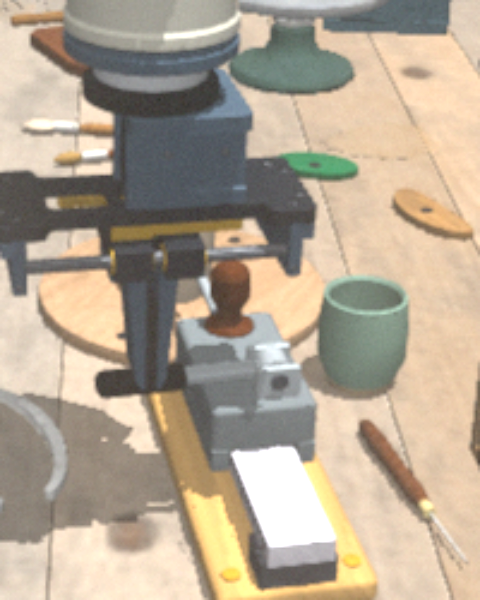

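The lever is level, hard on its stop at 58 N, so I back off straight up.

```bash
python3 -m crank '1 0 0 -0.005 0;1 0 0 -0.02 0;1 0 0 -0.04 0;1 0 0 -0.04 0;1 0.03 0.02 -0.02 0;1 0.04 0.02 0 0;1 0 0 0 0'
python3 -c "
from h import *
go([.574-.08,-.2108-.0645*.08,.1])
im=read_camera('side')
cv2.imwrite('pics/s11.png',cv2.convertScaleAbs(cv2.resize(im[150:400,250:450,::-1],None,fx=2.4,fy=2.4),alpha=1.5))
im=read_camera('top');g=im.max(2)
cv2.imwrite('pics/t11.png',cv2.convertScaleAbs(cv2.resize(im[200:300,240:460,::-1],None,fx=3.6,fy=3.6,interpolation=cv2.INTER_CUBIC),alpha=1.6))
for r in range(238,246): print(r,g[r,278:300])
i=im.astype(int).sum(2)//3
print('left',[ (r,i[r,249:256].tolist()) for r in (241,244,247)])
print('top',i[222:232,268].tolist(),'bot',i[255:267,268].tolist())
"
```

```text
clock: 14.7
ee_pos: [0.4577, -0.2935, 0.2314]
ee_rot: [[0.072, -0.997, -0.007], [-0.997, -0.072, 0.004], [-0.005, 0.007, -1.0]]
contact_force: [0.0, 0.7, -0.2]
opening: 0.0009
 t 14.7 pos [ 0.4577 -0.2935  0.2314] yaw -85.89 shift [-0.0741 -0.0427  0.1314] F [ 0.   0.7 -0.2] open 0.0009 j6 2.39
238 [ 89  89  83  60  51  87 122  91 127 120 110 115 107  66  60  32  33  33
  32  64 116  89]
239 [ 88  89  88  78  47  68 103  92 119 113  59  43  34  34  35  33  34  34
  34  57 109 110]
240 [ 88  89  87  81  59  65 101  84  84  81  34  35  34  35  35  35  35  35
  36  69 134 137]
241 [ 91  88  86  87  80  70 102 124  69  44  34  35  36  35  35  33  33  34
  34  50  97 111]
242 [128  91  89  86  80  65  91 121  62  63  35  35  34  36  33  33  33  33
  34  44  70  77]
243 [138 137 127  89  86  82  89 119  70 112  38  36  35  33  34  34  34  34
  35  45  83 121]
244 [138 138 138 126  87  82  91 117  72 123  90  68  65  51  51  53  53  59
  73  77 103 128]
245 [138 138 138 127  90  86  93  92  71 129 128 127 130 124 121 128 128 124
 130 131 122 124]
left [(241, [100, 102, 103, 106, 88, 65, 58]), (244, [106, 104, 104, 110, 87, 63, 58]), (247, [98, 99, 105, 110, 100, 69, 61])]
top [101, 100, 96, 93, 102, 115, 59, 47, 42, 41] bot [129, 125, 53, 56, 101, 76, 57, 55, 58, 63, 60, 56]
```

View pics/s11.png

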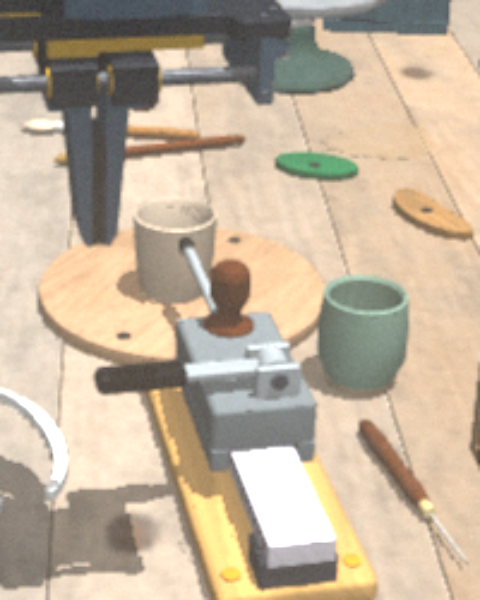

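View pics/t11.png

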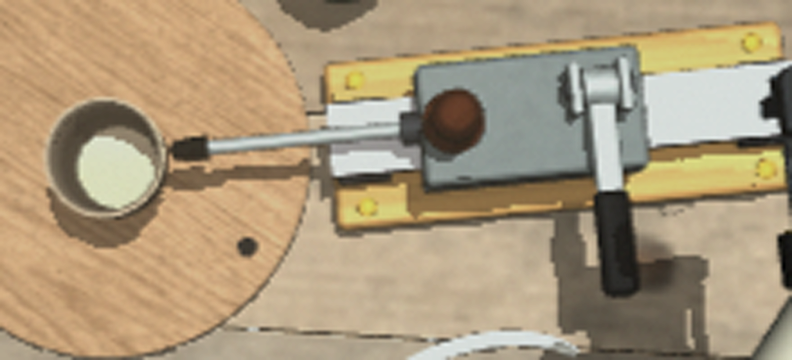

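```bash
python3 -c "
from h import *
c=np.array([.574,-.2108,.094]);xh=np.array([.998,.0645,0])
for th in(0,.06,.1): print(th,proj('side',c-xh*.082*np.cos(th)+[0,0,.082*np.sin(th)]), proj('side',c-xh*.11*np.cos(th)+[0,0,.11*np.sin(th)]))
im=read_camera('side').max(2)
for n,m,cc in(('now',im,range(294,322,3)),('start',cv2.imread('pics/side0.png').max(2),range(300,328,3))):
  for x in cc:
    r=np.where(m[295:340,x]<45)[0]+295; print(n,x,r.min() if len(r) else None,r.max() if len(r) else None)
dist((287.4,241.2),(268.75,243))
go([0,0,0])"
```

```text
0 [308.72870464 307.51262825] [289.60345742 309.1878773 ]
0.06 [308.84694207 304.58618974] [289.70240883 305.24068338]
0.1 [309.03763834 302.62318309] [289.92050161 302.58933195]
now 294 None None
now 297 None None
now 300 None None
now 303 None None
now 306 None None
now 309 None None
now 312 None None
now 315 None None
now 318 None None
now 321 None None
start 300 None None
start 303 None None
start 306 None None
start 309 None None
start 312 None None
start 315 None None
start 318 None None
start 321 None None
start 324 None None
start 327 None None
tip [0.54854641 0.01677784 0.072     ] cup [0.54547039 0.05207137 0.079     ] d 0.03542731728284724
 t 14.85 pos [ 0.4587 -0.2896  0.2304] yaw -85.78 shift [-0.3208  0.4344  0.2362] F [ 0.8  0.3 -0.2] open 0.0008 j6 2.39
```

```bash
python3 -c "
from bench import *
print(job_done())"
```

```text
the job is handed in; nothing more can be done
None
```

The gauge is set to the cup and locked, and I handed the job in at about 15 s of the 64 s allowed; no verdict was reported.

**What I did:** I gripped the lever, lifted it fully up and let go. Then I gripped the knob, slid the carriage about 55 mm towards the cup and released it. Finally I pressed the lever down with the closed fingers and drew the arm clear.

**Last checks:**
- **Lever:** its grip in the side view matches the level position (0 rad) to within half a pixel.
- **Pointer:** the tip is about 35 mm from the cup's axis, against the 38.5 mm limit. That leaves a gap of about 3 mm. While the lever was being locked, the tip seemed to shift back by well under 1 mm.
- **Cup and bystanders:** the cup's rim is at the same pixels as before the last approach. The spare cup, calipers and needle tool look unmoved, though I only judged those by eye.
- **Arm:** the contact force reads about zero, so it is touching nothing.

**Problems:**
- Pressing the lever against its stop briefly reached 58 N at the fingertips, more than it needed. That is under the 120 N wrist limit.
- My dark-pixel check of the lever's angle found nothing because its threshold was too low. The lever result therefore rests on the grip position I read off the picture.

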